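Post a spent coffee capsule through a sprung flap

ROBOT

A 6-joint arm with a two-finger parallel gripper is mounted at the origin on the work surface. World frame = base frame: x ahead of the robot, y to its left, z up, the work surface at z = 0. Lengths are in m, angles in rad, forces in N, time in s.
With the tool pointing down it reaches from about 0.4 to 0.825 m from the base axis. Payload 7 kg.
Tool frame: the origin (TCP) lies between the finger pads; the fingertips stand 8 mm ahead of it and the grasp point (between the pads) lies 11 mm behind it (arm.finger_overhang is the distance from the TCP to the fingertips, in m); z points along the fingers, y is the line along which they close (so a half turn about z gives the same grasp; the last joint's range is limited). The gripper opens to 88 mm and grips with 3 to 60 N. Pads are 19 mm wide; open, the fingers measure 130 mm over their backs; the gripper's body (78 mm by 193 mm) begins 47 mm behind the grasp point.
Start: joints at [0.288, 0.359, 0.012, 0, -1.224, -0.288], TCP at [0.675, -0, 0.235] pointing down, gripper open.
Joint ranges: [-3.07, 3.07], [-1.43, 2.12], [-1.02, 1.25], [-3.03, 1.67], [-3.05, -0], [-3.03, 3.03]. Speed limits (rad/s): [2.39, 2.39, 3.01, 3.14, 3.14, 3.14].

INTERFACE

Orientations are given as [roll, pitch, yaw] about the fixed x, y, z axes, in that order (R = Rz(yaw) Ry(pitch) Rx(roll)).
In Python, from station import arm gives the robot as it stands.
- The arm moves only by the tool move_arm, never from a script. Its argument "rows" is text: rows parted by semicolons, each of 7 numbers parted by spaces: the turn, a rotation vector about the tool's x, y, z in degrees, then the shift along the tool's x, y, z in m, then the finger opening in m, from 0 to 0.0876. A call has 1 to 8 rows; each row shifts and turns the commanded pose from where the row before left it, along the tool's axes as they then stand; what a row does not reach is not made up. A row lasts 1/8 s, in which the tool goes at most 62.5 mm and 10.7 degrees, less where a joint would pass 70% of its speed; a pose out of reach is approached as far as the arm can. A call is refused whole if a number of a shift passes 0.0625 or a number of a turn 10.7, either way. A call with a gripper value outside its range is refused whole. The fingers move at their own pace and stop on an object; "squeeze" is the grip in N (left out, the last holds). Time passes only in rows, so rows that do not move let the fingers close. It gives the time, the measured TCP pose, the force, the opening and the grip force at its end, in the units of the state.
- arm.get_state(): the state, without advancing time (a new reading comes with each control period).
- arm.grab_frame(name): name is "scene" or "side" or "wrist"; returns (picture, depth): 480x640x3 uint8, blue, green, red; 480x640 float32, m along the optical axis (not along the pixel's ray), 0 where there is no reading.
- arm.camera_model(name): a dict with "mtx" (3x3 intrinsics, pixels), "camera_from_world" (4x4, takes a point from world to camera coordinates); the wrist camera has in their place "mount" (4x4, takes a point from camera to tool coordinates, whose origin is the TCP and whose axes are the flange's). Camera axes: x right, y down, z forward; pixel columns grow to the right and rows downward; lengths in m; the calibration is good to about 2 mm. The wrist camera is an equidistant fisheye: a pixel r from the principal point sees the ray r / f radians off the axis. A picture is of the moment at which its call begins: read the wrist's pose just before it. camera_model takes no time and is no camera call.
- arm.job_done(): hands the job in; it is judged then, once.
The state is a dict: "t": time; "q": joint angles; "qd": joint speeds; "joint_efforts": joint torques, N m; "eef_pos": TCP position; "ee_rot": TCP orientation; "force": force on the tool from outside, world axes, zero at the start; "moment": the same for the moment, N m; "width": finger opening in m; "gripper_force": force on a finger pad.
Only numpy, scipy, OpenCV 4.12 (cv2) and the standard library are available. Lean on these libraries where they do the work, as an engineer would, in place of code of your own. Each camera call takes 0.05 s, during which the arm holds its last target. There are 200 camera calls.

TASK

Put the spent red coffee capsule away in the recycling caddy: press the green self-closing flap open with one finger while the capsule still stands on the deck, and, still holding the flap open, slide the capsule off the deck into the bin with the other finger. Do not pick the capsule up; then draw the hand back so that the flap closes by itself, and leave the salt dish, timer, saucepan and spatula where they are.

Things in the scene. Friction and masses are not known exactly. Their poses are not given: they have to be found in the camera images.
- caddy: White recycling caddy fixed to the worktop, 283 mm long, 110 mm wide. Origin: on the worktop, mid-width, straight below the edge where the deck ends and the bin begins. x runs along the caddy from deck to bin (the way to slide the capsule), y across, z up. Grey deck: top 120 mm above the origin, x = -165 to 0 mm, 98 mm wide between side kerbs 6 mm higher.
- deck_edge (a point): Middle of the deck's edge, on the deck's surface, 120 mm above the caddy's origin. The bin opening lies beyond it (caddy +x), covered by the closed flap.
- bin_floor (a point): Middle of the bin's floor. The bin has clear sides, runs from x = 0 to 112 mm of the caddy, is 98 mm wide inside, and its floor is 8 mm above the worktop.
- flap (a joint): Angle of the green flap over the bin: 0 closed, grows to 1.1 rad as the free edge swings down into the bin, away from the deck. A spring shuts it (0.20 N m closed, 0.33 N m wide open), too strong for the capsule's weight: the capsule would just ride up on the closed flap. Sloping white rails flank it, 6 mm thick, at most 49 mm above the deck.
- flap_hinge (a point): Middle of the flap's hinge line (along the caddy's y), at its far, high end: caddy x = 102 mm, 41 mm above deck level. A fixed cross-bar just behind it, x = 106 to 118 mm, tops out 47 mm above deck level.
- flap_middle (a point): Middle of the flap's upper face; moves with it. Flap 92 mm wide, 107 mm long, 4 mm thick; closed it slopes down at 22 degrees from hinge to deck edge, where it ends 1 mm above the deck. A fingertip 4 mm above deck level moving along caddy +x wedges it open: about 0.45 rad with its front at x = 70 mm, 0.85 rad at 90 mm, for about 10 N.
- capsule_middle (a point): Centre (14 mm above its underside) of the spent red coffee capsule, a blunt cone 28 mm high standing on the deck, wide rim down: rim 37 mm across, 2 mm thick, body 31 mm across just above the rim, 24 mm near the top. About 20 g, slides easily; it drops into the bin when its centre passes the deck's edge and the flap is out of the way.
- salt_dish: Round white ceramic salt dish, 76 mm across, 30 mm high, on the worktop beside the caddy. Origin under its centre. Leave alone.
- timer: Round kitchen timer, white with an orange dial, 64 mm across, 38 mm high, on the worktop beside the caddy. Origin under its centre. Leave alone.
- saucepan: Stainless saucepan 150 mm across with a blue silicone lid and a knob, 105 mm high, black handle along its x axis to 228 mm from the centre, on the black hob. Origin under its centre. Leave alone.
- spatula: Wooden spatula lying on the black hob along its own x axis. Leave alone.

How it is judged:
On the way, in this order (a step that is already met when the one before it is completed fails the run):
1. a finger holds the flap open (over 0.2 rad) while the capsule still stands on the deck (value of joint flap above 0.2 rad and contact force between the fingers and flap above 0.2 N and z of capsule_middle in the frame of caddy above 0.129 m and x of capsule_middle in the frame of caddy below 0.012 m), for 0.1 s.
2. the capsule has dropped into the bin while a finger still holds the flap open (z of capsule_middle in the frame of caddy below 0.1 m and x of capsule_middle in the frame of caddy above 0 m and value of joint flap above 0.2 rad and contact force between the fingers and flap above 0.2 N), for 0.1 s.
At the end, for the whole second after the job is handed in: The capsule lies in the bin (its centre less than 55 mm above the caddy's foot and inside the bin's walls) and the flap has closed behind it (within 0.06 rad) (z of capsule_middle in the frame of caddy between 0 and 0.055 m and x of capsule_middle in the frame of caddy between 0 and 0.112 m and y of capsule_middle in the frame of caddy between -0.05 and 0.05 m and value of joint flap below 0.06 rad); the robot touches nothing.
It fails at once if the capsule is lifted more than 20 mm off the deck (z of capsule_middle in the frame of caddy above 0.154 m).
It fails at once if the salt dish is moved more than 15 mm (distance of salt_dish from where it was at the start of the episode above 0.015 m).
It fails at once if the timer is moved more than 15 mm (distance of timer from where it was at the start of the episode above 0.015 m).
It fails at once if the saucepan is moved more than 15 mm (distance of saucepan from where it was at the start of the episode above 0.015 m).
It fails at once if the spatula is moved more than 15 mm (distance of spatula from where it was at the start of the episode above 0.015 m).
It also fails if it takes over 35 s, if anything falls off the work surface, if the arm or the gripper's body presses on something with over 40 N, if the wrist force passes 120 N, or if a joint passes its speed limit or range.

## Working session

There is one attempt and no reset: what is moved stays moved. The work goes in short steps, Python scripts to look and compute and a tool call to move; the robot and the scene stay as the last step left them, time stands still between calls to the robot, and variables do not carry over. Pictures are saved under pics/ and viewed, at most 10 in all, crops included, and the job is handed in when it is done.

Besides the shell and the picture viewer there is one more tool, called after "Emit:" as name(argument=value, ...), one argument or row to a line, values as JSON. move_arm: Moves the arm, as the interface text tells. Its arguments: {"type":"object","properties":{"rows":{"type":"string"},"squeeze":{"type":"number"}},"required":["rows"]}

```bash
mkdir -p pics; ls
python3 - <<'E'
from station import arm
import cv2
s=arm.get_state(); print(s['t'],s['eef_pos'],s['ee_rot'],s['width'])
for n in ['scene','side']:
    im,d=arm.grab_frame(n); cv2.imwrite(f'pics/{n}0.png',im)
    import numpy as np
    np.savez(f'{n}0.npz',im=im,d=d)
    m=arm.camera_model(n); print(n,m['mtx'],np.linalg.inv(m['camera_from_world']).round(3))
E
```

```text
pics
0.0 [ 6.74521298e-01 -4.00926694e-05  2.33646662e-01] [ 3.13996965e+00 -1.34993514e-04 -1.57092773e+00] 0.0877153369803555
scene [[464.11008981   0.         313.66285006]
 [  0.         464.11008981 236.63450492]
 [  0.           0.           1.        ]] [[-0.611  0.509 -0.606  1.085]
 [ 0.791  0.409 -0.454  0.201]
 [ 0.017 -0.757 -0.653  0.658]
 [ 0.     0.     0.     1.   ]]
side [[452.70133211   0.         315.84796592]
 [  0.         452.70133211 237.07860848]
 [  0.           0.           1.        ]] [[ 0.972 -0.14   0.191  0.396]
 [-0.237 -0.541  0.807 -0.866]
 [-0.01  -0.829 -0.559  0.616]
 [ 0.     0.     0.     1.   ]]
```

View pics/scene0.png

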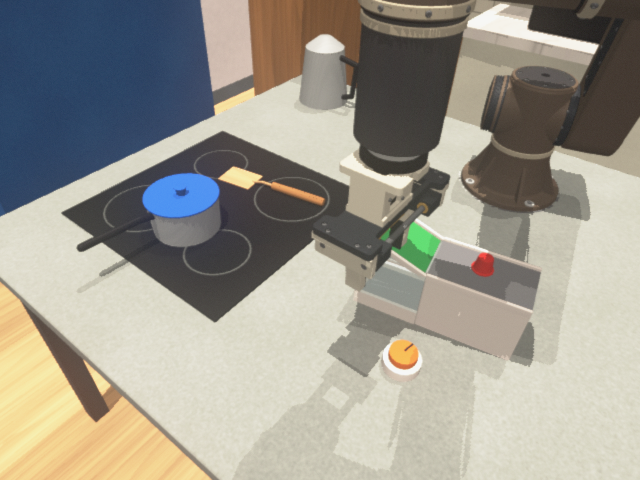

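View pics/side0.png

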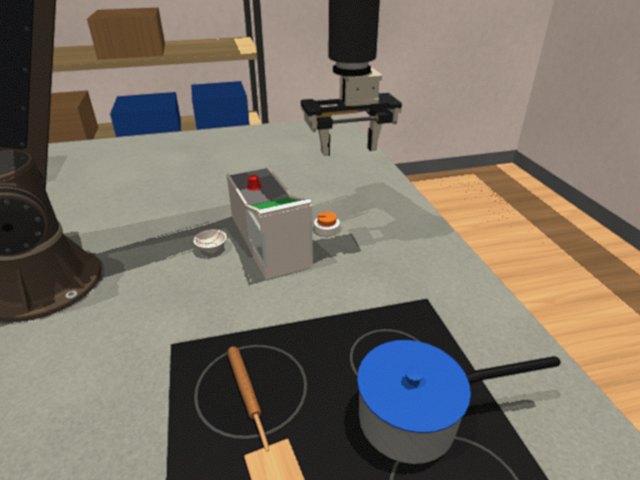

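The scene view shows the capsule on the deck at (484,262) and the flap at (415,245). The side view shows the capsule at (254,183), the flap at (275,204), the salt dish at (210,241) and the timer at (327,222). The caddy's +x points roughly along world -y.

```bash
cat > h.py <<'E'
import numpy as np, cv2
from station import arm
def cloud(n,d):
    m=arm.camera_model(n); K=m['mtx']; T=np.linalg.inv(m['camera_from_world'])
    v,u=np.mgrid[:480,:640]
    p=np.stack([(u-K[0,2])/K[0,0]*d,(v-K[1,2])/K[1,1]*d,d],-1)
    return p@T[:3,:3].T+T[:3,3]
def masks(im):
    h=cv2.cvtColor(im,cv2.COLOR_BGR2HSV); H,S,V=h[...,0],h[...,1],h[...,2]
    return dict(green=(H>45)&(H<80)&(S>120)&(V>60),red=((H<4)|(H>174))&(S>170)&(V>80),orange=(H>6)&(H<16)&(S>200)&(V>150))
E
python3 - <<'E'
from h import *
pts=[]
for n in ['scene','side']:
    z=np.load(n+'0.npz'); P=cloud(n,z['d']); M=masks(z['im'])
    box=(P[...,0]>.3)&(P[...,0]<.8)&(P[...,1]>-.35)&(P[...,1]<.35)&(z['d']>0)
    for k,m in M.items():
        q=P[m&box&(P[...,2]>.02)]
        if len(q): print(n,k,len(q),np.median(q,0).round(4),np.percentile(q,2,axis=0).round(3),np.percentile(q,98,axis=0).round(3))
    b=box&(P[...,2]>.10)&(P[...,2]<.172)
    lab,L=cv2.connectedComponents(b.astype(np.uint8))
    r=M['red']&b; c=np.bincount(L[r]).argmax(); q=P[L==c]
    print(n,'top',len(q),q.min(0).round(3),q.max(0).round(3)); pts.append(q)
    print(cv2.minAreaRect(q[:,:2].astype(np.float32)*1000))
    low=box&(P[...,2]>.012)&(P[...,2]<.05)
    cnt,L,st,ce=cv2.connectedComponentsWithStats(low.astype(np.uint8))
    for i in range(1,cnt):
        if st[i,4]>60: w=P[L==i]; print('low',ce[i].round(),st[i,4],w.min(0).round(3),w.max(0).round(3))
E
```

```text
scene green 1077 [ 0.5043 -0.0104  0.1319] [ 0.462 -0.056  0.122] [0.547 0.016 0.152]
scene red 267 [0.4835 0.0975 0.1369] [0.47  0.08  0.121] [0.491 0.109 0.149]
scene top 8086 [ 0.418 -0.049  0.1  ] [0.567 0.19  0.15 ]
((490.45855712890625, 61.09612274169922), (116.14337158203125, 244.82144165039062), 10.54587173461914)
low [314. 199.] 163 [ 0.373 -0.349  0.013] [ 0.396 -0.301  0.029]
low [437. 321.] 2433 [ 0.518 -0.089  0.012] [0.575 0.19  0.05 ]
low [402. 359.] 1190 [0.616 0.021 0.012] [0.674 0.084 0.041]
side green 176 [ 0.5018 -0.0183  0.1347] [ 0.465 -0.052  0.122] [0.544 0.015 0.147]
side red 158 [0.4726 0.0834 0.135 ] [0.46  0.077 0.121] [0.487 0.097 0.149]
side orange 129 [0.6396 0.0471 0.0371] [0.621 0.03  0.034] [0.659 0.069 0.039]
side top 3775 [ 0.414 -0.109  0.1  ] [0.57  0.192 0.168]
((491.7715759277344, 41.35027313232422), (110.84393310546875, 288.7791748046875), 9.91460132598877)
low [274. 254.] 1051 [ 0.414 -0.11   0.012] [0.571 0.172 0.05 ]
low [326. 222.] 408 [0.607 0.017 0.012] [0.671 0.076 0.04 ]
low [209. 240.] 440 [ 0.319 -0.     0.012] [0.392 0.077 0.032]
low [234. 358.] 240 [ 0.368 -0.35   0.016] [ 0.393 -0.303  0.028]
```

Emit:
move_arm(
  rows="0 0 0 -0.019 0.0485 0 0.0876;0 0 0 -0.019 0.0485 0 0.0876;0 0 0 -0.019 0.0485 0 0.0876;0 0 0 -0.018 0.0485 0 0.0876",
)

```text
t: 0.6
eef_pos: [0.4793, 0.0752, 0.2341]
ee_rot: [3.141, -0.0, -1.571]
force: [-1.1, 1.6, 0.7]
width: 0.0875
gripper_force: 0.0
```

Emit:
move_arm(
  rows="0 0 10 0 0 0 0.0876;0 0 10 0 0 0 0.0876;0 0 10 0 0 0 0.0876;0 0 10 0 0 0 0.0876;0 0 10 0 0 0 0.0876;0 0 10 0 0 0 0.0876;0 0 10 0 0 0 0.0876;0 0 10 0 0 0 0.0876",
)

```text
t: 1.6
eef_pos: [0.4807, 0.0749, 0.2343]
ee_rot: [-3.142, -0.001, -2.973]
force: [0.2, 0.7, 0.0]
width: 0.0877
gripper_force: 0.0
```

Run:
```python
from h import *
arm_s=arm.get_state(); print(arm_s['t'],arm_s['eef_pos'],arm_s['ee_rot'],arm_s['q'])
im,d=arm.grab_frame('wrist'); np.savez('w1.npz',im=im,d=d,p=arm_s['eef_pos'],r=arm_s['ee_rot']); cv2.imwrite('pics/w1.png',im)
m=arm.camera_model('wrist'); print(m)
im,d=arm.grab_frame('scene'); np.savez('scene1.npz',im=im,d=d); cv2.imwrite('pics/scene1.png',im)
```

```text
1.6 [0.48072046 0.07491625 0.23428159] [-3.14155723e+00 -5.82851732e-04 -2.97288144e+00] [ 5.59666815e-01  4.48623165e-02 -3.90304201e-01 -2.08765091e-04
 -1.13618219e+00 -1.96166396e+00]
{'mtx': array([[371.64829954,   0.        , 329.01596047],
       [  0.        , 371.64829954, 241.26487828],
       [  0.        ,   0.        ,   1.        ]]), 'mount': array([[ 5.77229961e-04, -9.62928470e-01, -2.69756239e-01,
         7.20959007e-02],
       [ 9.99999762e-01,  4.53847125e-04,  5.19756305e-04,
        -7.75034228e-04],
       [-3.78060050e-04, -2.69756475e-01,  9.62928503e-01,
        -1.49964491e-01],
       [ 0.00000000e+00,  0.00000000e+00,  0.00000000e+00,
         1.00000000e+00]])}
```

View pics/w1.png

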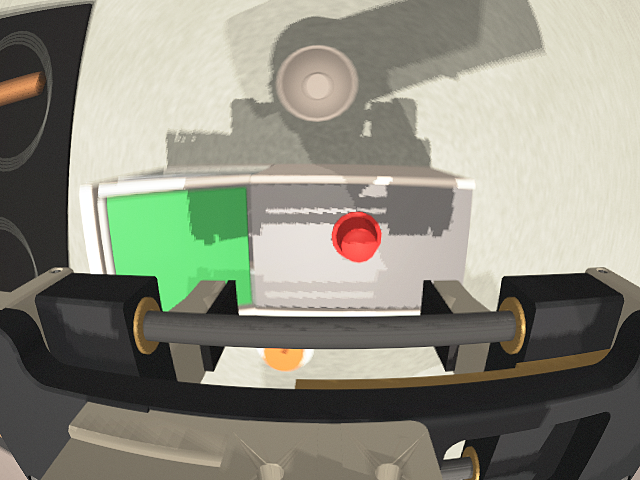

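The wrist view shows the capsule centred at (357,238), the flap/deck edge at column ~250, and the deck between rows ~185 and ~310. Next I'll measure these in world coordinates.

```bash
cat >> h.py <<'E'
from scipy.spatial.transform import Rotation as Ro
def wcloud(d,p,r,z=None):
    m=arm.camera_model('wrist'); K=m['mtx']; M=m['mount']
    v,u=np.mgrid[:480,:640]; a=(u-K[0,2])/K[0,0]; b=(v-K[1,2])/K[1,1]; t=np.hypot(a,b)+1e-9
    ray=np.stack([np.tan(t)*a/t,np.tan(t)*b/t,np.ones_like(t)],-1)
    R=Ro.from_euler('xyz',r).as_matrix(); A=R@M[:3,:3]; o=R@M[:3,3]+p
    if z is None: return (ray*d[...,None])@A.T+o
    w=ray@A.T; return o+w*((z-o[2])/w[...,2])[...,None]
E
python3 - <<'E'
from h import *
f=np.load('w1.npz'); im,d,p,r=[f[k] for k in ('im','d','p','r')]
P=wcloud(d,p,r); M=masks(im)
q=P[M['red']&(d>0)]; print('red z',np.percentile(q[:,2],[2,50,98]).round(4))
t=q[q[:,2]>.144]; print('top',len(t),t.mean(0).round(4)); t=q[q[:,2]<.126]; print('rim',len(t),t.min(0),t.max(0))
c=max(cv2.findContours((M['red']).astype(np.uint8),0,1)[0],key=cv2.contourArea)[:,0]
W=wcloud(d,p,r,.120); W=W[c[:,1],c[:,0]]; print('rim outline on deck plane',cv2.minEnclosingCircle(W[:,:2].astype(np.float32)*1000))
# flap edge
W=wcloud(d,p,r,.122); E=[]
for v in range(195,275,4):
    u=np.where(M['green'][v])[0].max(); E.append(W[v,u])
E=np.array(E)[:,:2]; vx,vy,x0,y0=cv2.fitLine(E.astype(np.float32),2,0,.001,.001).ravel(); print('edge dir deg',np.degrees(np.arctan2(vy,vx)),x0,y0,E[0],E[-1])
b=(d>0)&(P[...,2]>.1)&(P[...,2]<.172); n,L=cv2.connectedComponents(b.astype(np.uint8))
q=P[(L==L[240,420])]; print('deck z',P[240,420],P[240,300]); print(q.min(0),q.max(0))
# section heights at one column of the deck
for u in (290,420): print([(v,*P[v,u,:].round(3)) for v in range(172,200,3)],[(v,*P[v,u,:].round(3)) for v in range(290,318,3)] if u<400 else '')
z=np.load('scene1.npz'); S=cloud('scene',z['d']); m=masks(z['im'])['red']
q=S[m]; print('scene red',len(q),q.min(0),q.max(0))
o=np.array([.4958,.018]); yaw=np.radians(-80); 
def cad(a): a=np.asarray(a)[...,:2]-o; return np.stack([a@[np.cos(yaw),np.sin(yaw)],a@[-np.sin(yaw),np.cos(yaw)]],-1)
print('edge in caddy',cad([x0,y0]))
E
```

```text
red z [0.1214 0.1415 0.1486]
top 778 [0.4731 0.093  0.1471]
rim 443 [0.45659657 0.07543757 0.1205775 ] [0.49238254 0.11156092 0.12586644]
rim outline on deck plane ((475.6609802246094, 94.40966796875), 19.265281677246094)
edge dir deg 9.207527 0.48636186 0.013505909 [0.45807666 0.00870812] [0.51561955 0.01826714]
deck z [0.47011178 0.14189559 0.12016377] [0.48505946 0.05331815 0.12088435]
[ 0.41562752 -0.10721071  0.10001082] [0.55199917 0.18655067 0.16879103]
[(172, np.float64(0.438), np.float64(0.037), np.float64(0.104)), (175, np.float64(0.439), np.float64(0.039), np.float64(0.122)), (178, np.float64(0.44), np.float64(0.04), np.float64(0.126)), (181, np.float64(0.443), np.float64(0.04), np.float64(0.126)), (184, np.float64(0.445), np.float64(0.04), np.float64(0.12)), (187, np.float64(0.447), np.float64(0.04), np.float64(0.121)), (190, np.float64(0.45), np.float64(0.04), np.float64(0.118)), (193, np.float64(0.452), np.float64(0.041), np.float64(0.12)), (196, np.float64(0.454), np.float64(0.041), np.float64(0.12)), (199, np.float64(0.456), np.float64(0.041), np.float64(0.119))] [(29
[... 695 characters left out ...]
7)), (175, np.float64(0.422), np.float64(0.131), np.float64(0.119)), (178, np.float64(0.424), np.float64(0.13), np.float64(0.125)), (181, np.float64(0.426), np.float64(0.131), np.float64(0.126)), (184, np.float64(0.429), np.float64(0.131), np.float64(0.125)), (187, np.float64(0.431), np.float64(0.133), np.float64(0.12)), (190, np.float64(0.433), np.float64(0.133), np.float64(0.121)), (193, np.float64(0.435), np.float64(0.134), np.float64(0.12)), (196, np.float64(0.438), np.float64(0.134), np.float64(0.12)), (199, np.float64(0.44), np.float64(0.135), np.float64(0.118))] 
scene red 343 [0.46750173 0.07651334 0.11937339] [0.49492083 0.11042581 0.14961308]
edge in caddy [ 0.0027869  -0.01007514]
```

Emit:
move_arm(
  rows="0 0 0 0.002 0.005 0.02 0.0876;0 0 0 0 0 0.03 0.0876;0 0 0 0 0 0.03 0.0876;0 0 0 0 0 0.01 0.0876;0 0 0 0 0 0 0.0876",
)

```text
t: 2.33
eef_pos: [0.4781, 0.0794, 0.1445]
ee_rot: [-3.141, -0.001, -2.965]
force: [0.3, -0.9, -0.1]
width: 0.0876
gripper_force: 0.0
```

Run:
```python
from h import *
a=arm.get_state(); print(a['t'],a['eef_pos'],a['ee_rot'],a['force'])
im,d=arm.grab_frame('side'); im2,_=arm.grab_frame('wrist')
c=cv2.resize(im[130:290,180:360],None,fx=2.2,fy=2.2); c2=cv2.resize(im2[100:400,120:520],None,fx=1,fy=1)
o=np.zeros((360,800,3),np.uint8); o[:352,:396]=c; o[:300,400:]=c2; cv2.imwrite('pics/c2.png',o)
```

```text
2.325 [0.47809651 0.07942762 0.14446843] [-3.14098905e+00 -9.36324297e-04 -2.96514191e+00] [ 0.34151549 -0.94692873 -0.10192164]
```

View pics/c2.png

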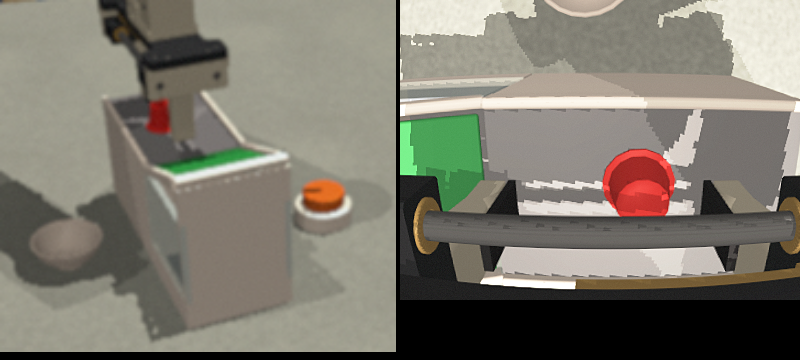

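The capsule stands between the two fingers, at about (640,190) in the wrist crop. I'll descend and push.

Emit:
move_arm(
  rows="0 0 0 0 0 0.012 0.0876;0 0 0 0 0 0 0.0876;0 0 0 0 -0.01 0 0.0876;0 0 0 0 -0.01 0 0.0876;0 0 0 0 -0.01 0 0.0876;0 0 0 0 -0.01 0 0.0876",
)

```text
t: 3.18
eef_pos: [0.4855, 0.0397, 0.1328]
ee_rot: [3.141, 0.001, -2.967]
force: [-0.5, 3.6, 0.3]
width: 0.0876
gripper_force: 1.4
```

Emit:
move_arm(
  rows="0 0 0 0 -0.008 0 0.0876;0 0 0 0 -0.008 0 0.0876;0 0 0 0 -0.008 0 0.0876;0 0 0 0 -0.006 0 0.0876;0 0 0 0 0 0 0.0876",
)

```text
t: 3.8
eef_pos: [0.4906, 0.0104, 0.1327]
ee_rot: [3.142, 0.0, -2.967]
force: [-0.3, 4.2, 2.9]
width: 0.0879
gripper_force: 2.3
```

```bash
cat > look.py <<'E'
import sys
from h import *
a=arm.get_state(); p=np.array(a['eef_pos']); print(a['t'],p.round(4),np.round(a['ee_rot'],3),np.round(a['force'],1))
o=np.array([.4958,.018]); yaw=np.radians(-80); B=np.array([[np.cos(yaw),np.sin(yaw)],[-np.sin(yaw),np.cos(yaw)]])
print('tcp caddy mm',(B@(p[:2]-o)*1000).round(1),'tip above deck',(p[2]-.128)*1000)
O=np.zeros((600,800,3),np.uint8)
for n in ['scene','side','wrist']:
    im,d=arm.grab_frame(n); P=wcloud(d,p,a['ee_rot']) if n=='wrist' else cloud(n,d)
    q=P[masks(im)['red']&(d>0)]
    if len(q)>5: print(n,'red',len(q),'caddy xy',(B@(np.median(q,0)[:2]-o)*1000).round(),'z 5/50/95',np.percentile(q[:,2],[5,50,95]).round(3))
    g=masks(im)['green']&(d>0); print(' green',g.sum(),np.percentile(P[g][:,2],[5,95]).round(3) if g.sum() else '')
    if n=='scene': O[:300,:400]=cv2.resize(im[180:360,330:570],(400,300))
    if n=='side': O[:300,400:]=cv2.resize(im[130:280,180:380],(400,300))
    if n=='wrist': O[300:,:400]=im[100:400,120:520]
cv2.imwrite(f'pics/{sys.argv[1]}.png',O)
E
python3 look.py l3
```

```text
3.8 [0.4906 0.0104 0.1327] [ 3.142  0.    -2.967] [-0.3  4.2  2.9]
tcp caddy mm [ 6.6 -6.5] tip above deck 4.670598133861365
scene red 167 caddy xy [-23.  -0.] z 5/50/95 [0.122 0.145 0.149]
 green 304 [0.093 0.154]
side red 73 caddy xy [-12. -18.] z 5/50/95 [0.121 0.126 0.14 ]
 green 0 
wrist red 3607 caddy xy [-17. -18.] z 5/50/95 [0.122 0.136 0.148]
 green 15152 [0.092 0.152]
```

View pics/l3.png

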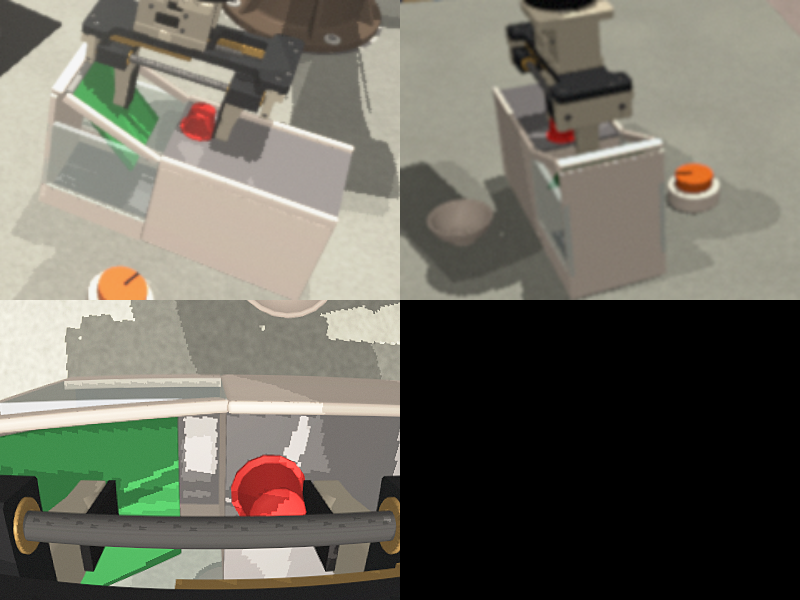

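The flap is wedged open to about 0.45 rad and the capsule stands on the deck (scene crop at 198,120). Next I'll push on to x≈88 mm, then close the fingers while advancing so the front finger stays put.

Emit:
move_arm(
  rows="0 0 0 0 -0.008 0 0.0876;0 0 0 0 -0.008 0 0.0876;0 0 0 0 -0.002 0 0.084;0 0 0 0 -0.003 0 0.078;0 0 0 0 -0.003 0 0.072;0 0 0 0 0 0 0.072",
  squeeze=20,
)

```text
t: 4.7
eef_pos: [0.4943, -0.0124, 0.1323]
ee_rot: [3.141, -0.0, -2.967]
force: [-1.2, 7.5, 2.1]
width: 0.0722
gripper_force: 3.9
```

```bash
python3 look.py l4
```

```text
4.7 [ 0.4943 -0.0124  0.1323] [ 3.141 -0.    -2.967] [-1.2  7.5  2.1]
tcp caddy mm [29.7 -6.8] tip above deck 4.289531372819982
scene red 142 caddy xy [ 7. -1.] z 5/50/95 [0.12  0.142 0.147]
 green 37 [0.091 0.153]
side red 72 caddy xy [ 20. -19.] z 5/50/95 [0.119 0.126 0.137]
 green 0 
wrist red 3657 caddy xy [ 12. -18.] z 5/50/95 [0.118 0.137 0.146]
 green 11089 [0.075 0.151]
```

View pics/l4.png

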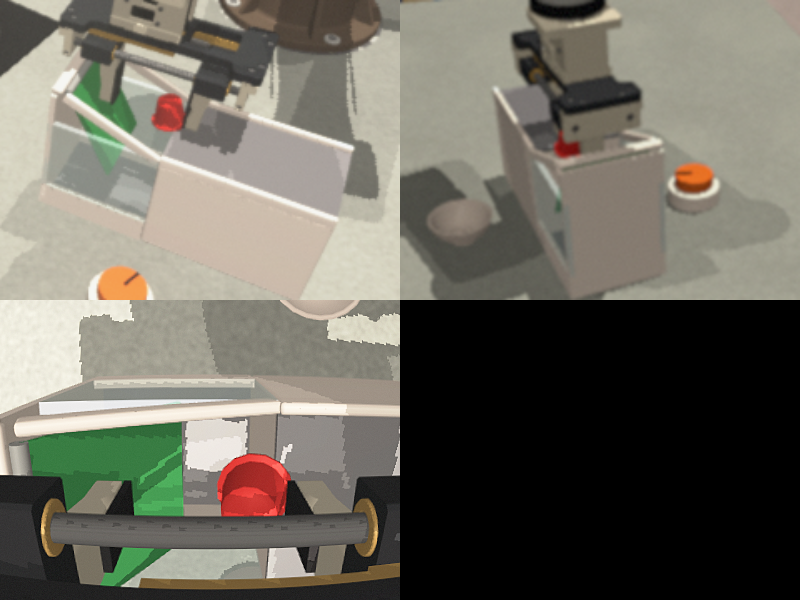

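The capsule is at the deck's edge (scene crop at 168,113) and starting to tilt, with the flap open about 0.8 rad. I'll keep closing.

Emit:
move_arm(
  rows="0 0 0 0 -0.003 0 0.066;0 0 0 0 -0.003 0 0.06;0 0 0 0 -0.002 0 0.056;0 0 0 0 0 0 0.056;0 0 0 0 0 0 0.056",
)

```text
t: 5.48
eef_pos: [0.4957, -0.0204, 0.1324]
ee_rot: [3.141, -0.0, -2.967]
force: [-1.1, 6.2, 1.9]
width: 0.0562
gripper_force: 3.4
```

```bash
python3 look.py l5
```

```text
5.475 [ 0.4957 -0.0204  0.1324] [ 3.141 -0.    -2.967] [-1.1  6.2  1.9]
tcp caddy mm [37.8 -6.8] tip above deck 4.384707854943853
 green 32 [0.089 0.153]
 green 0 
wrist red 1499 caddy xy [ 17. -12.] z 5/50/95 [0.023 0.033 0.04 ]
 green 9997 [0.075 0.151]
```

View pics/l5.png

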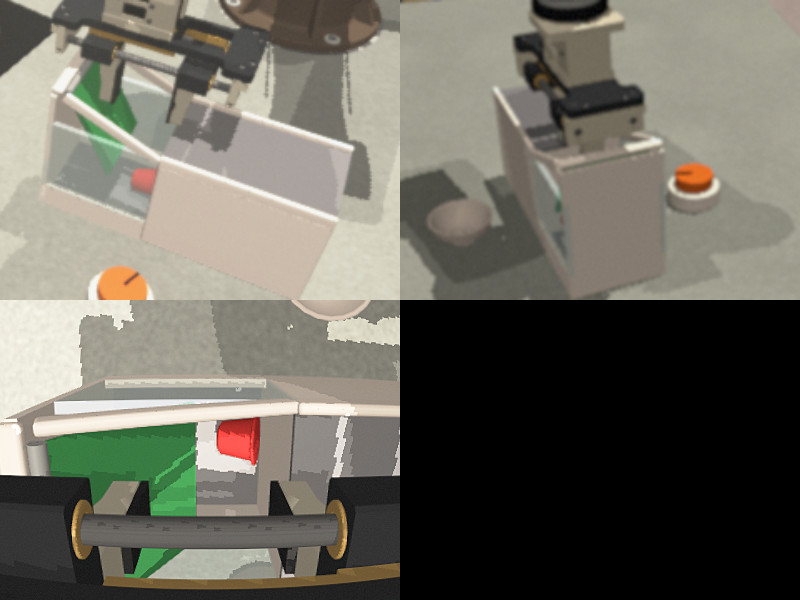

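The capsule lies on the bin floor (scene crop at 145,180; z≈0.03) with the flap still held open. I'll draw back, then lift.

Emit:
move_arm(
  rows="0 0 0 0 0.015 0 0.056;0 0 0 0 0.015 0 0.056;0 0 0 0 0.015 0 0.056;0 0 0 0 0.015 0 0.056;0 0 0 0 0.015 0 0.056;0 0 0 0 0.015 0 0.056;0 0 0 0 0.01 0 0.056;0 0 0 0 0 0 0.056",
)

```text
t: 6.62
eef_pos: [0.4783, 0.0783, 0.1325]
ee_rot: [-3.142, -0.0, -2.966]
force: [0.6, -0.6, 0.1]
width: 0.0561
gripper_force: 0.0
```

Emit:
move_arm(
  rows="0 0 0 0 0 -0.03 0.056;0 0 0 0 0 -0.04 0.056;0 0 0 0 0 -0.04 0.056;0 0 0 0 0 0 0.056;0 0 0 0 0 0 0.056",
)

```text
t: 7.25
eef_pos: [0.4781, 0.0772, 0.2421]
ee_rot: [3.141, -0.001, -2.968]
force: [0.2, 0.1, -0.1]
width: 0.0558
gripper_force: 0.0
```

```bash
python3 look.py l6
```

```text
7.25 [0.4781 0.0772 0.2421] [ 3.141e+00 -1.000e-03 -2.968e+00] [ 0.2  0.1 -0.1]
tcp caddy mm [-61.4  -7.2] tip above deck 114.06083684765858
 green 1859 [0.123 0.157]
 green 183 [0.123 0.147]
wrist red 83 caddy xy [ 20. -10.] z 5/50/95 [0.027 0.035 0.037]
 green 10921 [0.123 0.157]
```

View pics/l6.png

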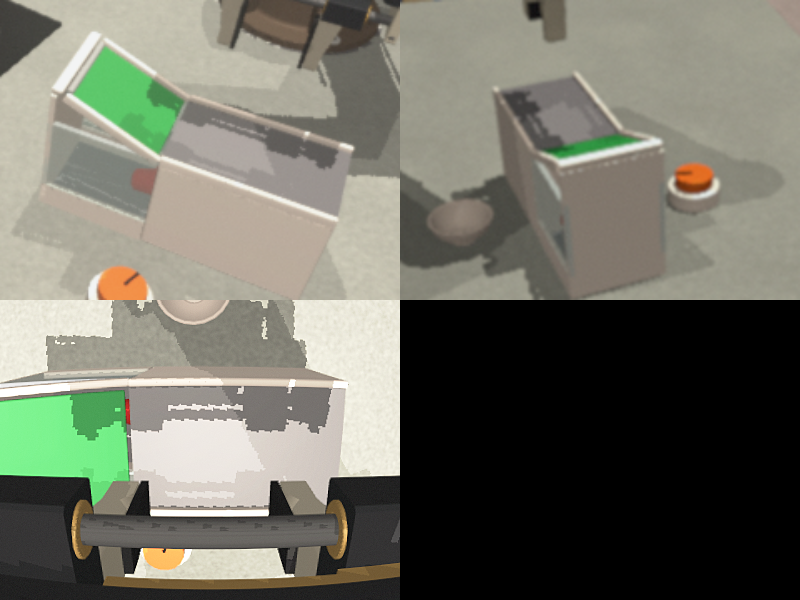

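The flap is closed (lower edge at z = 0.123), the capsule is in the bin (145,180), and the hand is clear.

```bash
python3 -c "
from station import arm
print(arm.job_done())"
```

```text
the job is handed in; nothing more can be done
None
```

The job is handed in: I slid the capsule into the bin with the flap held open, and in the last pictures the flap is closed, the hand is clear and nothing else looks moved; no verdict came back.

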